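# Seat the captive pusher in a food processor's feed chute

### The arm

A 6-joint arm with a two-finger parallel gripper is mounted at the origin on a cart in front of the work surface, level with it; the furniture and walls round the work are solid. World frame = base frame: x ahead of the robot, y to its left, z up, the work surface at z = 0. Lengths are in m, angles in rad, forces in N, time in s.
With the tool pointing down it reaches from about 0.375 to 0.9 m from the base axis. Payload 3.1 kg.
Tool frame: the origin (TCP) lies between the finger pads, 19 mm behind the fingertips; this is the grasp point; z points along the fingers, y is the line along which they close (so a half turn about z gives the same grasp; the last joint's range is limited). The gripper opens to 85 mm and grips with 20 to 120 N. Pads are 22 mm wide; open, the fingers measure 114 mm over their backs; the gripper's body (76 mm by 85 mm) begins 54 mm behind the grasp point. The pads swing forward as they close: fully open they stand 13 mm farther back than shut.
Start: joints at [-1.522, 0.527, 1.433, -0, 1.181, -0.178], TCP at [0.141, -0.609, 0.25] pointing down, gripper open.
Joint ranges: [-3.08, 3.08], [-0.75, 2.2], [0.22, 2.44], [-1.43, 4.57], [0, 2.65], [-2.85, 2.85]. Speed limits (rad/s): [2.79, 2.79, 3.14, 3.14, 3.14, 3.14].

### API

Orientations are given as a unit quaternion [x, y, z, w].
In Python, from station import * gives the robot as it stands.
- The arm moves only by the tool play_rows, never from a script. Its argument "rows" is a list of rows, each a list of 3 entries, a list of its own where there are three numbers: the turn, a rotation vector about the tool's x, y, z in degrees, then the shift along the tool's x, y, z in mm, then the closure, from 0 (fully open) to 1 (shut). In form: [[[ax, ay, az], [dx, dy, dz], jaw], ...]. A call has 1 to 12 rows; each row shifts and turns the commanded pose from where the row before left it, along the tool's axes as they then stand; what a row does not reach is not made up. A row lasts 1/12 s, in which the tool goes at most 41.7 mm and 7.16 degrees, less where a joint would pass 70% of its speed; a pose out of reach is approached as far as the arm can. A call with a gripper value outside its range is refused whole. The fingers move at their own pace and stop on an object; "grip_force" is the grip in N (left out, the last holds). Time passes only in rows, so rows that do not move let the fingers close. It gives the time, the measured TCP pose, the force, the opening and the grip force at its end, in the units of the state.
- sense(): the state, without advancing time (a new reading comes with each control period).
- snapshot(name): name is "scene" or "side" or "wrist"; returns (picture, depth): 480x640x3 uint8, red, green, blue; 480x640 float32, m along the optical axis (not along the pixel's ray), 0 where there is no reading.
- get_calibration(name): a dict with "vfov" (degrees; the focal length in pixels is half the picture's height over the tangent of half this angle, whatever the lens; pixels are square), "cx", "cy" (the principal point, pixels), "k1" (the pictures are not rectified: a ray, as slopes to the right and down, at radius r is drawn at 1 + k1 r^2 times it, then the intrinsics apply), "xyz" and "attitude" of the camera in the world. Camera axes: x right, y down, z forward; pixel columns grow to the right and rows downward; lengths in m; the calibration is good to about 2 mm. A picture is of the moment at which its call begins: read the wrist's pose just before it. get_calibration takes no time and is no camera call; for the wrist camera it gives the pose at the moment of the call.
- sign_off(): hands the job in; it is judged then, once.
The state is a dict: "t": time; "q": joint angles; "qd": joint speeds; "tau": joint torques, N m; "tcp_pos": TCP position; "tool_rot": TCP orientation; "force": force on the tool from outside, world axes, zero at the start; "ft_torque": the same for the moment, N m; "finger_gap": opening from 0.0 (shut) to 1.0 (fully open); "gripper_force": force on a finger pad.
Only numpy, scipy, OpenCV 4.12 (cv2) and the standard library are available. Lean on these libraries where they do the work, as an engineer would, in place of code of your own. Each camera call takes 0.05 s, during which the arm holds its last target. There are 200 camera calls.

### The job

Get the food processor ready to run: put the loose pusher into the feed chute of its lid. Its foot is held captive by a small catch inside the mouth, so tip the pusher and hook the lower edge of the foot in under the catch, then straighten it and slide it fully home, flange on the rim and tongue pressing the safety pin down. It is a snug fit in thin plastic: feel your way, do not force it, leave the other things on the worktop alone and let go at the end.

Things in the scene. Friction and masses are not known exactly. Their poses are not given: they have to be found in the camera images.
- processor: Compact food processor, fixed on the worktop by suction feet: white motor base 165 x 150 x 76 mm, clear bowl (handle on its +y side), grey lid with an upright feed chute 210 mm high. Origin: centre of the base's underside; z up, x points away from its control panel. Thin plastic: it cracks if the pusher bears on it with 13 N, or the gripper or arm with 15 N.
- chute (a point): Nominal centre of the chute's mouth, at the rim, in the processor's axes: x -20, y 0, z 210 mm. The chute is an upright round bore 41.5 mm across (52 outside), 68 mm deep, open to the bowl, no chamfer. The clamped lid does not move, but it seats up to 4.5 mm off in x and in y, new each time; this reading does not show it: find the bore by touch or sight.
- catch (a point): Nominal tip of the catch in the mouth (off by the same amount as the lid). The catch is rigid, 8 mm wide, 3 mm high with its top flush with the rim, on the processor's -x (panel) side, and juts 4 mm into the bore, so the mouth is 37.5 mm there: an upright foot cannot pass.
- pusher: Loose white pusher, about 0.12 kg, standing on its foot; origin: centre of the foot's underside, z up its axis. Foot: disc 40 mm across, 4 mm thick. Above it, z 4 to 17 mm, the stem is cut to a flat at x = -12 mm; from 17 to 72 mm it is round, 40 mm across, with a groove down its -x side, 12 mm wide, floor at x = -15.3 mm, that runs over the catch.
- pusher_lip (a point): The lip: -x edge of the foot's underside, 20 mm from the pusher's origin. It hooks under the catch and needs the pusher leaning, top towards the catch (processor's -x) by 20 to 30 degrees, x axes of both in line within 0.1 rad, until the lip is some 8 to 9 mm below the rim and against the bore's wall; upright again, the foot has 1.5 mm of play in the bore.
- pusher_flange (a point): Underside of the flange, on the pusher's axis at z = 72 mm; it lies on the chute's rim when home. Flange 52 mm across, 5 mm thick, with a tongue 14 mm wide reaching to x = +42 mm, which comes down on the safety pin.
- pusher_grip (a point): On the pusher's axis at z = 99 mm, the height for the TCP. The grip block on the flange is 20 mm in x, 32 mm in y and stands from z = 77 to 107 mm, with flat sides.
- interlock (a joint): Safety pin of steel, 10 mm across, upright in a housing on the chute's +x side, 35 mm from the bore's axis; its top is 7 mm above the rim at 0. Value in m, grows as it is pressed down; 0.007 when the pusher is home. It is stiff (about 2.5 N) and stays where it is left.
- lemon: Lemon, 83 x 58 x 58 mm, bystander in front of the pusher; origin at its underside.
- garlic: Garlic bulb, 53 mm, bystander between the pusher and the processor; origin at its underside.
- mug: Spotted mug, 82 mm wide, 91 mm high, bystander behind the pusher; origin at its underside.
- glass: Drinking glass, 81 mm wide, 91 mm high, bystander behind the pusher; origin at its underside.
Mind the look-alikes: they are no part of the job. Of the things that look like the pusher, the larger one is meant.

How it is judged:
By the outcome, as a careful person would: the job done as asked, in the order asked, and still so for the second after the job is handed in, with the robot touching nothing.
It also fails if it takes over 67 s, if anything falls off the work surface, if the arm or the gripper's body presses on something with over 40 N, if the wrist force passes 120 N, or if a joint passes its speed limit or range.

## Working session

There is one attempt and no reset: what is moved stays moved. The work goes in short steps, Python scripts to look and compute and a tool call to move; the robot and the scene stay as the last step left them, time stands still between calls to the robot, and variables do not carry over. Pictures are saved under pics/ and viewed, at most 10 in all, crops included, and the job is handed in when it is done.

Besides the shell and the picture viewer there is one more tool, called after "Emit:" in YAML: its name, and indented under it one key for each argument. play_rows: Moves the arm, as the interface text tells. Its arguments: {"type":"object","properties":{"rows":{"type":"array","items":{"type":"array"}},"grip_force":{"type":"number"}},"required":["rows"]}

```bash
ls; mkdir -p pics; cat > h.py <<'E'
from station import *
import numpy as np, cv2, json
from scipy.spatial.transform import Rotation as R
def cam(n):
    c=get_calibration(n); f=240/np.tan(np.radians(c["vfov"])/2)
    a=np.array(c["attitude"]); M=a if a.shape==(3,3) else R.from_quat(a).as_matrix()
    return f,c["cx"],c["cy"],c["k1"],np.array(c["xyz"]),M
def ray(C,u,v):
    f,cx,cy,k,p,M=C; a=(np.array(u,float)-cx)/f; b=(np.array(v,float)-cy)/f
    x,y=a,b
    for _ in range(20):
        s=1+k*(x*x+y*y); x,y=a/s,b/s
    return np.stack([x,y,np.ones_like(x)],-1)@M.T
def plane(C,u,v,z):
    d=ray(C,u,v); return C[4]+d*((z-C[4][2])/d[...,2])[...,None]
def cloud(C,D):
    v,u=np.mgrid[0:480,0:640]; return C[4]+ray(C,u,v)*D[...,None]
def proj(C,P):
    f,cx,cy,k,p,M=C; q=(np.asarray(P)-p)@M; x=q[...,0]/q[...,2]; y=q[...,1]/q[...,2]; s=1+k*(x*x+y*y)
    return np.stack([cx+f*x*s,cy+f*y*s],-1)
def snap(n,name):
    C=cam(n); I,D=snapshot(n); cv2.imwrite(f"pics/{name}.png",I[...,::-1]); np.savez(f"{name}.npz",I=I,D=D); return C,I,D
E
python3 - <<'E'
from h import *
print(sense()); 
for n in ["scene","side","wrist"]:
    print(n,get_calibration(n)); snap(n,n)
a=cv2.imread("pics/scene.png");b=cv2.imread("pics/side.png")
E
```

```text
pics
{'t': 0.0, 'q': array([-1.52150886e+00,  5.28464912e-01,  1.43390697e+00, -1.93683250e-05,
        1.18140934e+00, -1.78514602e-01]), 'qd': array([-0.00161654,  0.00122048, -0.00071487, -0.00016985, -0.00140742,
       -0.0013272 ]), 'tau': array([-8.87959095e-05, -4.42352629e+01, -1.78026223e+01, -3.99508299e-04,
        8.49931355e-03,  1.63200781e-05]), 'tcp_pos': array([ 0.14112881, -0.60815759,  0.24903287]), 'tool_rot': array([ 9.93519273e-01,  1.13658505e-01,  6.17199110e-05, -1.09257896e-03]), 'force': array([-0.32101501, -0.26091235, -0.39457513]), 'ft_torque': array([-0.05213047,  0.03066206, -0.01448616]), 'gripper_force': 0.0, 'finger_gap': 0.9955106147411513}
scene {'vfov': 44.734308993113025, 'cx': 313.771289721185, 'cy': 238.89138939977238, 'k1': -0.020755859712812942, 'xyz': array([-0.45780168, -0.54500948,  0.6909001 ]), 'attitude': array([ 0.73398573, -0.4306151 ,  0.27767569, -0.44579346])}
side {'vfov': 50.788147696101504, 'cx': 321.1298127063275, 'cy': 238.51832912854925, 'k1': -0.012956506203457332, 'xyz': array([0.29865615, 0.71192505, 0.85035934]), 'attitude': array([-0.10248273,  0.90631382, -0.40682544,  0.05084891])}
wrist {'vfov': 71.02915959635737, 'cx': 319.95549424215653, 'cy': 235.81469244464765, 'k1': -0.036123030776250065, 'xyz': array([ 0.20830603, -0.5927619 ,  0.37278997]), 'attitude': array([ 0.77552196, -0.61614943, -0.08609551,  0.10729927])}
```

View pics/scene.png

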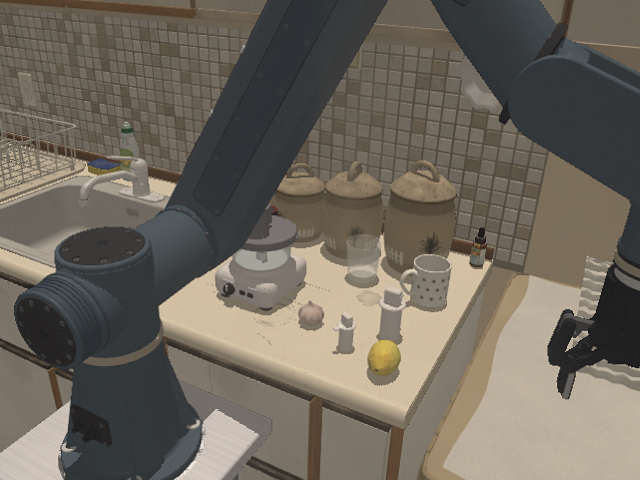

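View pics/side.png

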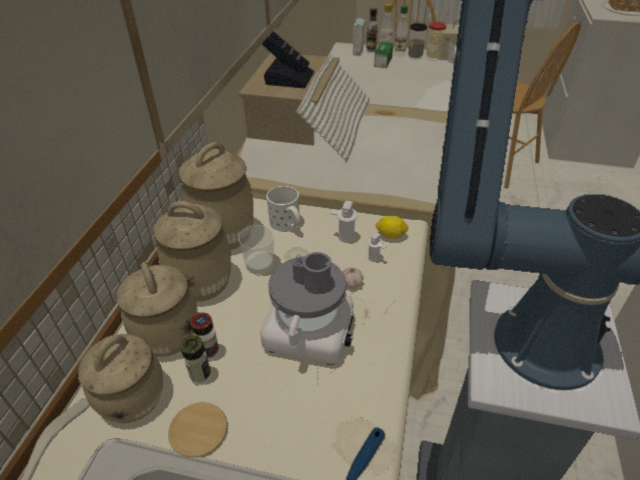

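Two white pusher-like things are visible. The larger is at scene (391,313) / side (347,222) and the smaller at scene (346,333) / side (375,248). The larger fits the description. I'll confirm with an enlarged crop and get positions from depth.

```bash
python3 - <<'E'
from h import *
a=cv2.imread("pics/scene.png")[195:375,205:445]; b=cv2.imread("pics/side.png")[190:370,240:440]
a=cv2.resize(a,None,fx=1.66,fy=1.66,interpolation=2); b=cv2.resize(b,(400,a.shape[0]),interpolation=2)
cv2.imwrite("pics/crop.png",np.hstack([a,b]))
for n in ["scene","side"]:
    z=np.load(n+".npz"); C=cam(n); P=cloud(C,z["D"]); I=z["I"].astype(int)
    pts={"scene":dict(big=(391,313),small=(346,333),garlic=(311,315),lemon=(384,357),base=(265,290),lid=(285,232)),
         "side":dict(big=(347,222),small=(375,248),garlic=(353,277),lemon=(392,228),chute=(318,258),lid=(295,290),base=(300,345))}[n]
    for k,(u,v) in pts.items(): print(n,k,P[v,u].round(3))
# merged cloud region stats
Q=[];
for n in ["scene","side"]:
    z=np.load(n+".npz");P=cloud(cam(n),z["D"]);P[z["D"]==0]=np.nan;Q.append(P);
    c=P[{"scene":313,"side":222}[n],{"scene":391,"side":347}[n]]
    m=(np.hypot(P[...,0]-c[0],P[...,1]-c[1])<.06)&(P[...,2]>.005)
    for lo,hi in [(.005,.02),(.02,.05),(.05,.07),(.07,.08),(.08,.11),(.11,.15)]:
        s=P[m&(P[...,2]>lo)&(P[...,2]<hi)]
        if len(s): print(n,lo,len(s),s.min(0).round(3),s.max(0).round(3),s.mean(0).round(3))
E
```

```text
scene big [ 0.444 -0.244  0.065]
scene small [ 0.369 -0.185  0.044]
scene garlic [ 0.405 -0.091  0.032]
scene lemon [ 0.33  -0.277  0.05 ]
scene base [0.403 0.017 0.057]
scene lid [0.492 0.022 0.152]
side big [ 0.458 -0.218  0.067]
side small [ 0.381 -0.165  0.045]
side garlic [ 0.415 -0.066  0.039]
side lemon [ 0.351 -0.245  0.045]
side chute [0.465 0.051 0.197]
side lid [0.499 0.097 0.15 ]
side base [0.479 0.149 0.054]
scene 0.005 132 [ 0.416 -0.282  0.005] [ 0.465 -0.217  0.02 ] [ 0.451 -0.241  0.011]
scene 0.02 258 [ 0.441 -0.257  0.02 ] [ 0.47  -0.218  0.05 ] [ 0.449 -0.242  0.035]
scene 0.05 161 [ 0.44  -0.257  0.05 ] [ 0.467 -0.219  0.07 ] [ 0.449 -0.242  0.059]
scene 0.07 200 [ 0.434 -0.264  0.073] [ 0.503 -0.213  0.08 ] [ 0.452 -0.241  0.078]
scene 0.08 298 [ 0.44  -0.263  0.08 ] [ 0.471 -0.216  0.11 ] [ 0.456 -0.239  0.097]
scene 0.11 8 [ 0.454 -0.25   0.11 ] [ 0.466 -0.225  0.111] [ 0.46  -0.238  0.11 ]
side 0.005 60 [ 0.442 -0.245  0.005] [ 0.498 -0.166  0.02 ] [ 0.462 -0.222  0.012]
side 0.02 150 [ 0.444 -0.244  0.02 ] [ 0.48  -0.212  0.05 ] [ 0.46  -0.223  0.035]
side 0.05 79 [ 0.443 -0.244  0.05 ] [ 0.481 -0.214  0.067] [ 0.46  -0.222  0.058]
side 0.07 183 [ 0.437 -0.258  0.07 ] [ 0.504 -0.209  0.08 ] [ 0.466 -0.231  0.077]
side 0.08 152 [ 0.445 -0.252  0.08 ] [ 0.5   -0.219  0.11 ] [ 0.461 -0.23   0.098]
side 0.11 1 [ 0.46  -0.246  0.11 ] [ 0.46  -0.246  0.11 ] [ 0.46  -0.246  0.11 ]
```

View pics/crop.png

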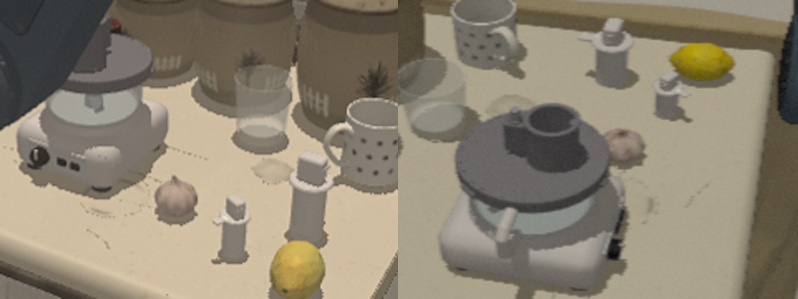

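The crop confirms it: the larger pusher stands in front of the mug, with its tongue towards world +x. The smaller copy stands beside it. The chute's pin housing is also on the +x side and the panel faces the robot. I'm moving above the pusher for a close look.

Emit:
play_rows:
  rows:
    - [[0,0,0],[27,-24.4,-2.5],0]
    - [[0,0,0],[27,-24.4,-2.5],0]
    - [[0,0,0],[27,-24.4,-2.5],0]
    - [[0,0,0],[27,-24.4,-2.5],0]
    - [[0,0,0],[27,-24.4,-2.5],0]
    - [[0,0,0],[27,-24.4,-2.5],0]
    - [[0,0,0],[27,-24.4,-2.5],0]
    - [[0,0,0],[27,-24.4,-2.5],0]
    - [[0,0,0],[27,-24.4,-2.5],0]
    - [[0,0,0],[27,-24.4,-2.5],0]
    - [[0,0,0],[27,-24.4,-2.5],0]
    - [[0,0,0],[27,-24.4,-2.5],0]

```text
t: 1.15
tcp_pos: [0.3912, -0.2487, 0.2801]
tool_rot: [0.994, 0.113, -0.0, -0.0]
force: [1.0, 0.2, 0.7]
finger_gap: 0.999
gripper_force: 0.0
```

```bash
python3 - <<'E'
from h import *
C,I,D=snap("wrist","w1"); print(sense()["tcp_pos"],sense()["q"].round(3),C[4])
C2,I2,D2=snap("scene","scene2"); C3,I3,D3=snap("side","side2")
for n,Cc,DD in [("scene",C2,D2),("side",C3,D3),("w",C,D)]:
    P=cloud(Cc,DD); P[DD==0]=np.nan
    m=(P[...,2]>.195)&(P[...,2]<.225)&(np.hypot(P[...,0]-.465,P[...,1]-.05)<.09); s=P[m]
    if len(s): print(n,"rim",len(s),s.min(0).round(4),s.max(0).round(4),np.nanmedian(s,0).round(4))
    m=(P[...,2]>.07)&(P[...,2]<.08)&(np.hypot(P[...,0]-.46,P[...,1]+.237)<.06);s=P[m]
    if len(s): print(n,"flange",len(s),s.min(0).round(4),s.max(0).round(4))
E
```

```text
[ 0.39378641 -0.24325519  0.28043546] [-0.799  0.268  1.786  0.006  1.09   0.538] [ 0.45841169 -0.23303395  0.40371993]
scene rim 391 [0.4336 0.0467 0.195 ] [0.5079 0.1022 0.2203] [0.4619 0.0717 0.2062]
scene flange 202 [ 0.4343 -0.2628  0.0725] [ 0.5051 -0.2131  0.08  ]
side rim 540 [0.4351 0.0466 0.195 ] [0.5057 0.101  0.2184] [0.4675 0.0763 0.2061]
side flange 186 [ 0.4369 -0.2566  0.0725] [ 0.5037 -0.2102  0.0799]
w flange 1838 [ 0.4363 -0.2643  0.0725] [ 0.5041 -0.2129  0.0791]
```

View pics/w1.png

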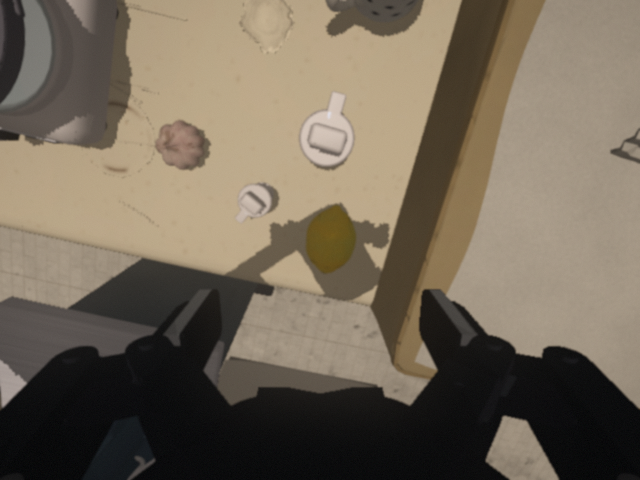

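The wrist view shows the pusher's flange at (327,138) with its tongue pointing to (337,100) and the grip block at (327,139). The lemon is at (331,240), the small copy at (254,203) and the processor at the upper left. Next I fit the poses.

```bash
python3 - <<'E'
from h import *
z=np.load("w1.npz");D=z["D"]; 
# camera now = same pose (arm still)
C=cam("wrist");P=cloud(C,D);P[D==0]=np.nan
r=np.hypot(P[...,0]-.46,P[...,1]+.237)
m=(P[...,2]>.1)&(P[...,2]<.12)&(r<.03); s=P[m]; print("block z",np.median(s[:,2]))
cnt=np.argwhere(m)[:,::-1].astype(np.float32)
w=plane(C,cnt[:,0],cnt[:,1],.107)[:,:2]; print("block",cv2.minAreaRect((w*1000).astype(np.float32)))
m=(P[...,2]>.07)&(P[...,2]<.085)&(r<.06); c=np.argwhere(m)[:,::-1].astype(float)
w=plane(C,c[:,0],c[:,1],.077)[:,:2]
hull=cv2.convexHull((w*1000).astype(np.float32))[:,0]
def circ(h):
    A=np.c_[2*h,np.ones(len(h))]; x=np.linalg.lstsq(A,(h**2).sum(1),rcond=None)[0]; return x[0],x[1],np.sqrt(x[2]+x[0]**2+x[1]**2)
h=hull[np.hypot(hull[:,0]-460,hull[:,1]+237)<30]; o=circ(h); print("flange circ",o)
t=w*1000; d=t-np.array(o[:2]); f=np.hypot(*d.T)>29; tm=d[f].mean(0); print("tongue dir deg",np.degrees(np.arctan2(tm[1],tm[0])),np.hypot(*d.T).max())
for n in ["scene2","side2"]:
    z=np.load(n+".npz");D=z["D"];Cc=cam(n[:-1]);Q=cloud(Cc,D);Q[D==0]=np.nan
    top=(Q[...,2]>.2045)&(np.hypot(Q[...,0]-.465,Q[...,1]-.072)<.07); s=Q[top]*1000
    print(n,len(s),"zhist",np.histogram(s[:,2],bins=range(204,224,2))[0])
    s=s[s[:,2]<215]
    hh=cv2.convexHull(s[:,:2].astype(np.float32))[:,0]; print(hh.round(0).tolist())
    for lo,hi in [(5,30),(30,72)]:
        b=(Q[...,2]*1000>lo)&(Q[...,2]*1000<hi)&(abs(Q[...,0]-.49)<.13)&(abs(Q[...,1]-.07)<.1); s=Q[b]*1000
        print("base",cv2.minAreaRect(s[:,:2].astype(np.float32)))
    b=(Q[...,2]*1000>146)&(Q[...,2]*1000<156)&(abs(Q[...,0]-.49)<.13)&(abs(Q[...,1]-.07)<.1); s=Q[b]*1000
    hh=cv2.convexHull(s[:,:2].astype(np.float32))[:,0]; print("lid",circ(hh))
for n,a in [("mug",(.55,-.3))]:
    m=(P[...,2]>.08)&(P[...,0]>.5)&(P[...,1]<-.1); 
    if m.any(): print("mug",P[m].min(0),P[m].max(0))
E
```

```text
block z 0.10639479844617963
block ((461.9801025390625, -237.26539611816406), (31.633956909179688, 19.853328704833984), 87.8131103515625)
flange circ (np.float64(462.51464321930825), np.float64(-237.4350108376629), np.float64(25.569512729801428))
tongue dir deg -2.193181896020466 41.79481704252411
scene2 227 zhist [27 41 38 75 32  3  5  5  1]
[[499.0, 68.0], [498.0, 70.0], [497.0, 72.0], [480.0, 96.0], [479.0, 97.0], [471.0, 102.0], [455.0, 99.0], [443.0, 91.0], [437.0, 87.0], [434.0, 77.0], [434.0, 72.0], [438.0, 60.0], [440.0, 57.0], [451.0, 47.0], [461.0, 47.0], [469.0, 49.0], [474.0, 52.0], [481.0, 57.0]]
base ((488.3448181152344, 69.38934326171875), (192.8268280029297, 250.17138671875), 88.65985870361328)
base ((472.3180847167969, 75.3564224243164), (175.8308868408203, 152.4344024658203), 1.083903193473816)
lid (np.float64(480.37410161766184), np.float64(72.26705915301886), np.float64(74.38799840882538))
side2 298 zhist [26 44 98 90 20  6 10  4  0]
[[500.0, 74.0], [500.0, 75.0], [500.0, 77.0], [476.0, 96.0], [474.0, 97.0], [468.0, 100.0], [458.0, 101.0], [447.0, 96.0], [442.0, 91.0], [438.0, 85.0], [436.0, 79.0], [435.0, 73.0], [435.0, 72.0], [437.0, 65.0], [443.0, 55.0], [454.0, 48.0], [460.0, 47.0], [469.0, 48.0], [474.0, 50.0], [479.0, 54.0]]
base ((492.7369384765625, 85.75440979003906), (139.0968017578125, 230.332763671875), 86.30378723144531)
base ((478.3360900878906, 90.43805694580078), (180.1792755126953, 144.64181518554688), 8.501005172729492)
lid (np.float64(481.074790070488), np.float64(73.9888333238348), np.float64(74.09227789615996))
```

Emit:
play_rows:
  rows:
    - [[0,0,0],[6,-24.4,-7],0]
    - [[0,0,0],[6,-24.4,-7],0]
    - [[0,0,0],[6,-24.4,-7],0]
    - [[0,0,0],[6,-24.4,-7],0]
    - [[0,0,0],[6,-24.4,-7],0]
    - [[0,0,0],[6,-24.4,-7],0]
    - [[0,0,0],[6,-24.4,-7],0]
    - [[0,0,0],[6,-24.4,-7],0]
    - [[0,0,0],[6,-24.4,-7],0]
    - [[0,0,0],[6,-24.4,-7],0]
    - [[0,0,0],[6,-24.4,-7],0]
    - [[0,0,0],[6,-24.4,-7],0]

```text
t: 2.3
tcp_pos: [0.3947, 0.0508, 0.3643]
tool_rot: [0.994, 0.113, -0.0, 0.0]
force: [0.7, 0.3, 0.5]
finger_gap: 0.999
gripper_force: 0.0
```

Emit:
play_rows:
  rows:
    - [[0,0,0],[0,0,0],0]
    - [[0,0,0],[0,0,0],0]
    - [[0,0,0],[0,0,0],0]

```text
t: 2.55
tcp_pos: [0.3947, 0.0499, 0.3637]
tool_rot: [0.994, 0.113, -0.0, 0.0]
force: [0.7, -0.2, -0.3]
finger_gap: 1.0
gripper_force: 0.0
```

```bash
python3 - <<'E'
from h import *
C,I,D=snap("wrist","w2"); print(sense()["tcp_pos"],C[4])
np.save("w2C.npy",np.r_[C[0],C[1],C[2],C[3],C[4],C[5].ravel()])
P=cloud(C,D);P[D==0]=np.nan
m=(P[...,2]>.2)&(P[...,2]<.24)&(np.hypot(P[...,0]-.461,P[...,1]-.073)<.07)
s=P[m]*1000;print(len(s),np.histogram(s[:,2],bins=range(200,226,2))[0],s.min(0),s.max(0))
p=proj(C,[.461,.073,.21]).round().astype(int);print(p)
v0,v1,u0,u1=max(p[1]-70,0),p[1]+70,max(p[0]-80,0),p[0]+80; print(u0,v0)
cv2.imwrite("pics/w2c.png",cv2.resize(I[v0:v1,u0:u1,::-1],None,fx=4,fy=4,interpolation=2))
E
```

```text
[0.39471047 0.04974984 0.36358909] [0.46195936 0.0656518  0.487277  ]
1749 [128  67  25  45 896 435   3  41 105   4   0   0] [435.76701417  46.93689553 200.00890833] [505.34356678  98.33103274 218.70246106]
[310 140]
230 70
```

View pics/w2c.png

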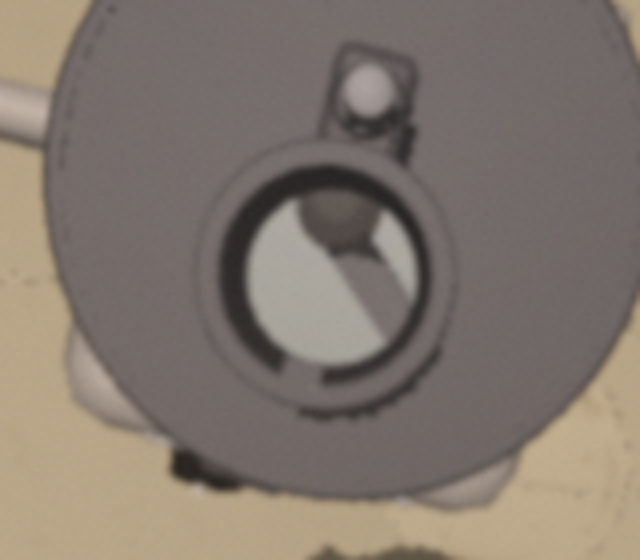

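The crop (origin 230,70, 4x) shows the chute rim centred near (326,276), the catch at (302,370) and the pin at (370,90). Next I fit the circles and the yaw.

```bash
python3 - <<'E'
from h import *
a=np.load("w2C.npy");C=(a[0],a[1],a[2],a[3],a[4:7],a[7:].reshape(3,3))
z=np.load("w2.npz");I=z["I"];D=z["D"];P=cloud(C,D);P[D==0]=np.nan
def circ(h):
    A=np.c_[2*h,np.ones(len(h))]; x=np.linalg.lstsq(A,(h**2).sum(1),rcond=None)[0]; return x[0],x[1],np.sqrt(x[2]+x[0]**2+x[1]**2)
near=np.hypot(P[...,0]-.461,P[...,1]-.073)<.07
rm=(P[...,2]>.206)&(P[...,2]<.213)&near
print("rim z",np.median(P[rm][:,2]))
pin=(P[...,2]>.2135)&near; c=np.argwhere(pin)[:,::-1].astype(float); pw=plane(C,c[:,0],c[:,1],np.median(P[pin][:,2]))*1000
print("pin",pw.mean(0),np.median(P[pin][:,2]))
# radial edges on gray image, rim plane
g=cv2.cvtColor(I,cv2.COLOR_RGB2GRAY).astype(np.float32); g=cv2.GaussianBlur(g,(0,0),.6)
c0=np.array([460.5,73.]); rr=np.arange(17,24,.1); inn=[]
for th in np.radians(np.arange(0,360,3)):
    pts=np.c_[(c0[0]+rr*np.cos(th))/1e3,(c0[1]+rr*np.sin(th))/1e3,np.full_like(rr,.21)]
    uv=proj(C,pts).astype(np.float32); s=cv2.remap(g,uv[:,:1],uv[:,1:],1)[:,0]
    d=np.gradient(s); k=d.argmax(); 
    if d[k]>1.0: inn.append((np.degrees(th),rr[k],*pts[k,:2]*1000))
inn=np.array(inn); q=inn
for _ in range(6):
    o=circ(q[:,2:]); e=np.hypot(inn[:,2]-o[0],inn[:,3]-o[1])-o[2]; q=inn[abs(e)<.5]
print("inner",o,len(q),len(inn))
# outer by depth
c=np.argwhere(rm)[:,::-1].astype(float); w=plane(C,c[:,0],c[:,1],.21)[:,:2]*1000
th=np.degrees(np.arctan2(w[:,1]-o[1],w[:,0]-o[0])); r=np.hypot(w[:,0]-o[0],w[:,1]-o[1])
sel=(abs(th)>35)&(r<28.5); ed=[]
for b in range(-180,180,6):
    k=sel&(th>=b)&(th<b+6)
    if k.any(): j=np.flatnonzero(k)[r[k].argmax()]; ed.append(w[j])
print("outer",circ(np.array(ed)),len(ed))
cat=plane(C,np.array(230+302/4),np.array(70+368/4),.21)*1000; print("catch",cat[:2])
for nm,t in (("pin",pw.mean(0)),("catch",cat)): print(nm,np.degrees(np.arctan2(t[1]-o[1],t[0]-o[0])),np.hypot(t[0]-o[0],t[1]-o[1]))
print(sense()["tcp_pos"],R.from_quat(sense()["tool_rot"]).as_matrix())
E
```

```text
rim z 0.20966266101971925
pin [408.84366788  55.19032068 434.53848479] 0.4345384847915376
inner (np.float64(461.6661827793195), np.float64(72.6419032784147), np.float64(21.07869279783956)) 110 112
outer (np.float64(461.57742404328275), np.float64(72.6996519141901), np.float64(25.597520953293067)) 50
catch [443.0138226   72.87929419]
pin -161.7173996930069 55.630709286454206
catch 179.27082883994194 18.653870771558175
[0.39471047 0.04974984 0.36358909] [[ 9.74553827e-01  2.24151951e-01 -8.61011943e-04]
 [ 2.24151461e-01 -9.74554116e-01 -6.29584684e-04]
 [-9.80225369e-04  4.20567078e-04 -9.99999431e-01]]
```

Emit:
play_rows:
  rows:
    - [[0,0,-6.8],[0,0,0],0.3]
    - [[0,0,-6.8],[0,0,0],0.45]
    - [[0,0,-6.8],[0,0,0],0.45]
    - [[0,0,-6.8],[0,0,0],0.45]
    - [[0,0,-6.8],[0,0,0],0.45]
    - [[0,0,-6.8],[0,0,0],0.45]
    - [[0,0,-6.8],[0,0,0],0.45]
    - [[0,0,-6.8],[0,0,0],0.45]
    - [[0,0,-6.8],[0,0,0],0.45]
    - [[0,0,-6.8],[0,0,0],0.45]
    - [[0,0,-6.8],[0,0,0],0.45]
    - [[0,0,0],[0,0,0],0.45]

```text
t: 3.6
tcp_pos: [0.3947, 0.0497, 0.3635]
tool_rot: [0.72, 0.693, -0.001, -0.0]
force: [-0.0, -0.2, 0.4]
finger_gap: 0.547
gripper_force: 0.0
```

```bash
cat >> h.py <<'E'
def togo(p,yaw=None):
    s=sense(); M=R.from_quat(s["tool_rot"]).as_matrix()
    print("tcp",(s["tcp_pos"]*1e3).round(1),"yaw",np.degrees(np.arctan2(M[1,0],M[0,0])).round(2),"z",M[:,2].round(4),"F",s["force"].round(2),"T",s["ft_torque"].round(2),"gap",round(s["finger_gap"],3))
    print("tool shift mm",((np.asarray(p)-s["tcp_pos"]*1e3)@M).round(1))
E
python3 - <<'E'
from h import *
a=np.load("w2C.npy");C=(a[0],a[1],a[2],a[3],a[4:7],a[7:].reshape(3,3))
p=plane(C,np.array(230+369/4),np.array(70+88/4),.217)*1000; print("pin",p,np.degrees(np.arctan2(p[1]-72.65,p[0]-461.7)))
togo([462,-237.3,200])
E
```

```text
pin [496.71414944  71.53454667 217.        ] -1.8246669377133322
tcp [394.7  49.7 363.5] yaw 87.81 z [-1.1e-03 -3.0e-04 -1.0e+00] F [-0.   -0.16  0.39] T [ 0.02 -0.02 -0.01] gap 0.547
tool shift mm [-284.1   78.4  163.5]
```

Emit:
play_rows:
  rows:
    - [[0,0,0],[-28.4,7.8,0],0.45]
    - [[0,0,0],[-28.4,7.8,0],0.45]
    - [[0,0,0],[-28.4,7.8,0],0.45]
    - [[0,0,0],[-28.4,7.8,0],0.45]
    - [[0,0,0],[-28.4,7.8,10],0.45]
    - [[0,0,0],[-28.4,7.8,20],0.45]
    - [[0,0,0],[-28.4,7.8,25],0.45]
    - [[0,0,0],[-28.4,7.8,25],0.45]
    - [[0,0,0],[-28.4,7.8,25],0.45]
    - [[0,0,0],[-28.5,8.2,25],0.45]
    - [[0,0,0],[0,0,30],0.45]
    - [[0,0,0],[0,0,0],0.45]

```text
t: 4.6
tcp_pos: [0.4592, -0.2365, 0.1986]
tool_rot: [0.723, 0.691, -0.001, -0.006]
force: [-0.9, 1.3, -0.5]
finger_gap: 0.549
gripper_force: 0.0
```

```bash
python3 - <<'E'
from h import *
C,I,D=snap("wrist","w3"); togo([462,-237.3,99])
P=cloud(C,D);P[D==0]=np.nan
r=np.hypot(P[...,0]-.462,P[...,1]+.237)
m=(P[...,2]>.1)&(P[...,2]<.115)&(r<.03); c=np.argwhere(m)[:,::-1].astype(np.float32)
w=plane(C,c[:,0],c[:,1],.107)[:,:2]; print("block",cv2.minAreaRect((w*1000).astype(np.float32)))
E
```

```text
tcp [ 459.9 -235.9  200.9] yaw 87.54 z [-0.0069  0.0056 -1.    ] F [-0.51  0.27  0.24] T [0.03 0.02 0.01] gap 0.551
tool shift mm [ -1.9   2.9 101.9]
block ((461.9078674316406, -236.40493774414062), (31.695371627807617, 19.567569732666016), 87.64317321777344)
```

View pics/w3.png

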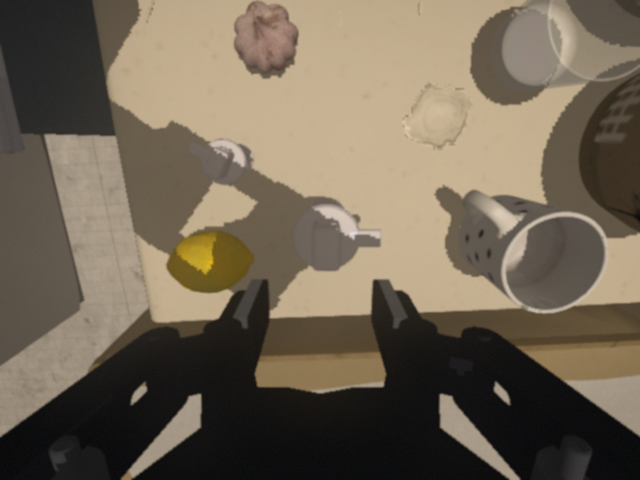

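The wrist view shows the pusher at (327,238) between the fingers. The mug at (545,260) and the lemon at (210,260) are clear of the fingers. I descend and grip.

Emit:
play_rows:
  rows:
    - [[0,0,0],[-1,2,20],0.45]
    - [[0,0,0],[0,0,25],0.45]
    - [[0,0,0],[0,0,25],0.45]
    - [[0,0,0],[0,0,20],0.45]
    - [[0,0,0],[0,0,7],0.45]
    - [[0,0,0],[0,0,4],0.45]
    - [[0,0,0],[0,0,0],0.45]
    - [[0,0,0],[0,0,0],0.45]

```text
t: 5.32
tcp_pos: [0.4652, -0.2374, 0.1044]
tool_rot: [0.72, 0.694, 0.0, 0.001]
force: [0.6, -0.7, 0.4]
finger_gap: 0.546
gripper_force: 0.0
```

```bash
python3 - <<'E'
from h import *
togo([462,-237,99])
E
```

```text
tcp [ 465.2 -237.4  104.4] yaw 87.84 z [ 0.002  -0.0017 -1.    ] F [ 0.58 -0.72  0.37] T [-0.01 -0.   -0.03] gap 0.546
tool shift mm [ 0.2 -3.2  5.4]
```

Emit:
play_rows:
  rows:
    - [[0,0,0],[0,-2,3],0.45]
    - [[0,0,0],[0,-1,2],0.45]
    - [[0,0,0],[0,0,0],0.45]
    - [[0,0,0],[0,0,0],0.45]
    - [[0,0,0],[0,0,0],0.45]

```text
t: 5.73
tcp_pos: [0.4614, -0.2368, 0.0982]
tool_rot: [0.72, 0.694, 0.0, 0.0]
force: [-0.1, 0.9, 0.6]
finger_gap: 0.554
gripper_force: 0.0
```

Emit:
play_rows:
  rows:
    - [[0,0,0],[0,0,0],0.6]
    - [[0,0,0],[0,0,0],0.7]
    - [[0,0,0],[0,0,0],0.8]
    - [[0,0,0],[0,0,0],0.9]
    - [[0,0,0],[0,0,0],1]
    - [[0,0,0],[0,0,0],1]
    - [[0,0,0],[0,0,0],1]
  grip_force: 70

```text
t: 6.32
tcp_pos: [0.4614, -0.2368, 0.0982]
tool_rot: [0.72, 0.694, 0.0, 0.0]
force: [0.1, -0.9, 2.5]
finger_gap: 0.217
gripper_force: 68.4
```

```bash
python3 - <<'E'
from h import *
togo([462,-237,99])
E
```

```text
tcp [ 461.4 -236.8   98.2] yaw 87.85 z [ 2.e-04 -3.e-04 -1.e+00] F [ 0.1  -0.89  2.55] T [ 0.    0.02 -0.  ] gap 0.217
tool shift mm [-0.1  0.6 -0.8]
```

Emit:
play_rows:
  rows:
    - [[0,0,0],[0,0,-5],1]
    - [[0,0,0],[0,0,-15],1]
    - [[0,0,0],[0,0,-25],1]
    - [[0,0,0],[0,0,-30],1]
    - [[0,0,0],[0,0,-30],1]
    - [[0,0,0],[0,0,-30],1]
    - [[0,0,0],[0,0,-30],1]
    - [[0,0,0],[0,0,-30],1]
    - [[0,0,0],[0,0,-30],1]
    - [[0,0,0],[0,0,-25],1]
    - [[0,0,0],[0,0,-15],1]
    - [[0,0,0],[0,0,-5],1]

```text
t: 7.32
tcp_pos: [0.462, -0.2371, 0.371]
tool_rot: [0.72, 0.694, 0.0, 0.003]
force: [0.4, 0.6, -1.4]
finger_gap: 0.226
gripper_force: 68.5
```

Emit:
play_rows:
  rows:
    - [[0,0,0],[15,0,0],1]
    - [[0,0,0],[25,0,0],1]
    - [[0,0,0],[30,0,0],1]
    - [[0,0,0],[30,0,0],1]
    - [[0,0,0],[30,0,0],1]
    - [[0,0,0],[30,0,0],1]
    - [[0,0,0],[30,0,0],1]
    - [[0,0,0],[30,0,0],1]
    - [[0,0,0],[30,0,0],1]
    - [[0,0,0],[30,0,0],1]
    - [[0,0,0],[25,0,0],1]
    - [[0,0,0],[5,0,0],1]

```text
t: 8.32
tcp_pos: [0.4707, 0.0773, 0.366]
tool_rot: [0.719, 0.695, -0.001, -0.003]
force: [-0.5, -0.3, -1.7]
finger_gap: 0.221
gripper_force: 68.5
```

Emit:
play_rows:
  rows:
    - [[-5,0,-0.5],[0,0,0],1]
    - [[-5,0,0],[0,0,0],1]
    - [[-5,0,0],[0,0,0],1]
    - [[-5,0,0],[0,0,0],1]
    - [[-5,0,0],[0,0,0],1]
    - [[0,0,0],[0,0,0],1]
    - [[0,0,0],[0,0,0],1]
    - [[0,0,0],[0,0,0],1]

```text
t: 8.98
tcp_pos: [0.4732, 0.0729, 0.3678]
tool_rot: [0.7, 0.68, 0.15, 0.155]
force: [-0.3, -0.1, -1.1]
finger_gap: 0.222
gripper_force: 69.1
```

```bash
python3 - <<'E'
from h import *
togo([425.3,73.7,313]); print(sense()["q"].round(3))
C,I,D=snap("wrist","w4"); snap("side","side4")
v=cv2.imread("pics/side4.png")[140:360,200:440]; cv2.imwrite("pics/c4.png",np.hstack([cv2.imread("pics/w4.png")[:480,120:520],cv2.resize(v,(400,480))]))
E
```

```text
tcp [473.2  72.9 367.8] yaw 88.34 z [ 0.4207 -0.0126 -0.9071] F [-0.28 -0.15 -1.13] T [ 0.    0.31 -0.01] gap 0.222
tool shift mm [ -0.6 -66.6  29.5]
[-0.098  0.032  1.891  0.041  0.786 -0.092]
```

View pics/c4.png

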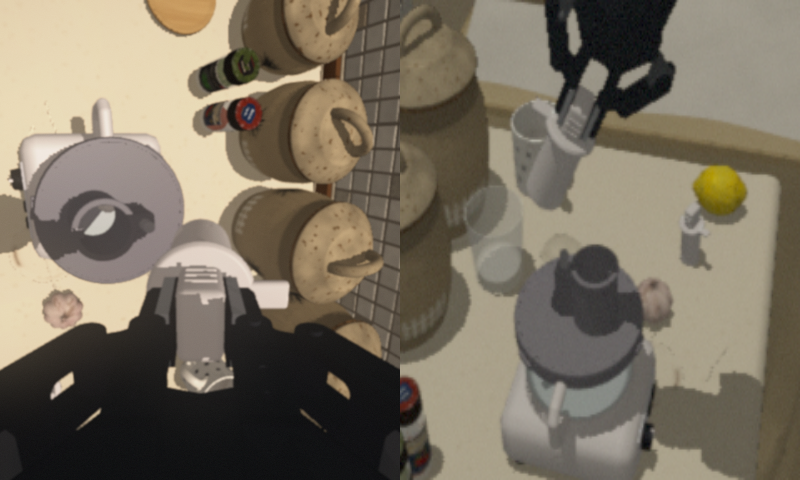

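The pusher is held and leaning with its top towards -x (panel side), with the tongue on the +x side. I'll write a helper that expresses the lip in bore coordinates.

```bash
cat >> h.py <<'E'
c0=np.array([461.1,73.0,209.7]); PY=np.radians(-1.5); G=98.2
E=np.array([[np.cos(PY),np.sin(PY),0],[-np.sin(PY),np.cos(PY),0],[0,0,1]])  # world->bore
def lip(target=None,off=(0,0,0)):
    s=sense(); M=R.from_quat(s["tool_rot"]).as_matrix(); a=-M[:,2]; b=M[:,1]
    O=s["tcp_pos"]*1e3-G*a; L=E@(O-20*b-c0-np.array(off)); Ob=E@(O-c0-np.array(off)); ab=E@a
    print("t",round(s["t"],2),"tcp",(s["tcp_pos"]*1e3).round(1),"lip",L.round(2),"O",Ob.round(2),"lean",np.degrees(np.arctan2(-ab[0],ab[2])).round(2),"roll",np.degrees(np.arcsin(ab[1])).round(2),"yaw",np.degrees(np.arctan2(b[1],b[0])).round(2),"F",(E@s["force"]).round(2),"T",s["ft_torque"].round(2),"gap",round(s["finger_gap"],3))
    if target is not None: print("tool shift",(M.T@E.T@(np.array(target)-L)).round(2))
    print("bore axes x,y,z per mm in tool:",(M.T@E.T).T.round(3).tolist())
E
python3 - <<'E'
from h import *
lip((-13,0,8))
E
```

```text
t 9.08 tcp [474.1  72.9 368.2] lip [36.32  0.09 61.09] O [5.445e+01 4.000e-02 6.953e+01] lean 24.98 roll 0.09 yaw -1.65 F [ 0.84 -0.3  -1.42] T [0.05 0.31 0.04] gap 0.216
tool shift [ -0.2  -67.13  27.29]
bore axes x,y,z per mm in tool: [[0.003, 0.906, 0.422], [1.0, -0.002, -0.002], [-0.0, 0.422, -0.906]]
```

Emit:
play_rows:
  rows:
    - [[0,0,0],[0,-9,-4.2],1]
    - [[0,0,0],[0,-14,-6.5],1]
    - [[0,0,0],[0,-14,-6.5],1]
    - [[0,0,0],[0,-7.7,-3.6],1]
    - [[0,0,0],[0,-4.5,9.6],1]
    - [[0,0,0],[0,-6,13],1]
    - [[0,0,0],[0,-6,13],1]
    - [[0,0,0],[0,-4,8.5],1]
    - [[0,0,0],[0,-1.9,4],1]
    - [[0,0,0],[0,0,0],1]
    - [[0,0,0],[0,0,0],1]
    - [[0,0,0],[0,0,0],1]

```text
t: 10.08
tcp_pos: [0.4244, 0.0744, 0.3157]
tool_rot: [0.7, 0.68, 0.151, 0.156]
force: [0.2, 1.1, -0.7]
finger_gap: 0.218
gripper_force: 69.0
```

```bash
python3 - <<'E'
from h import *
lip((-13,0,2)); print(sense()["q"].round(2))
E
```

```text
t 10.08 tcp [424.4  74.4 315.7] lip [-13.17   0.32   8.61] O [ 4.94  0.27 17.09] lean 25.1 roll 0.09 yaw -1.64 F [ 0.19  1.14 -0.7 ] T [-0.    0.33  0.01] gap 0.218
tool shift [-0.31 -2.65  6.06]
bore axes x,y,z per mm in tool: [[0.003, 0.906, 0.424], [1.0, -0.002, -0.002], [-0.0, 0.424, -0.906]]
[-0.11  0.02  2.07  0.06  0.61 -0.12]
```

Emit:
play_rows:
  rows:
    - [[0,0,0],[-0.3,-0.8,1.8],1]
    - [[0,0,0],[0,-0.8,1.8],1]
    - [[0,0,0],[0,-0.8,1.8],1]
    - [[0,0,0],[0,-0.8,1.8],1]
    - [[0,0,0],[0,-0.6,1.3],1]
    - [[0,0,0],[0,-0.5,0.9],1]
    - [[0,0,0],[0,-0.3,0.6],1]
    - [[0,0,0],[0,0,0],1]
    - [[0,0,0],[0,0,0],1]

```text
t: 10.83
tcp_pos: [0.4238, 0.0741, 0.3039]
tool_rot: [0.7, 0.68, 0.151, 0.155]
force: [-0.3, 0.0, -2.1]
finger_gap: 0.222
gripper_force: 69.0
```

```bash
python3 - <<'E'
from h import *
lip((-13,0,-6)); snap("side","s5"); cv2.imwrite("pics/s5c.png",cv2.resize(cv2.imread("pics/s5.png")[200:300,260:390],None,fx=5,fy=5,interpolation=2))
E
```

```text
t 10.83 tcp [423.8  74.1 303.9] lip [-13.95   0.07  -3.27] O [4.17 0.02 5.18] lean 25.0 roll 0.08 yaw -1.64 F [-0.3   0.01 -2.05] T [ 0.07  0.31 -0.03] gap 0.222
tool shift [-0.06 -0.29  2.88]
bore axes x,y,z per mm in tool: [[0.003, 0.906, 0.423], [1.0, -0.002, -0.001], [-0.0, 0.423, -0.906]]
```

View pics/s5c.png

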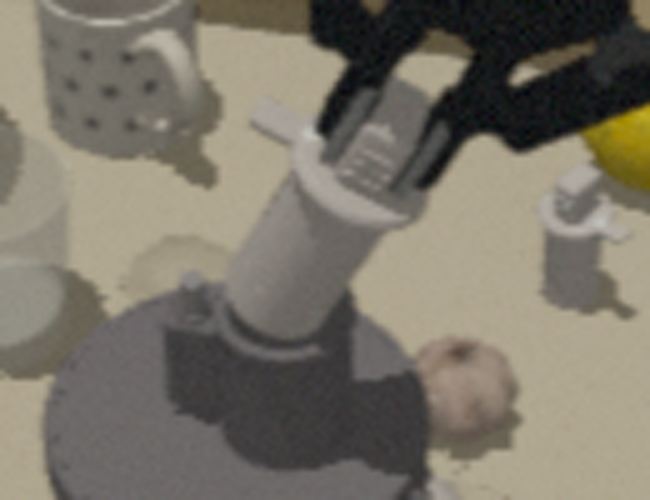

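The lip is inside the mouth (foot at crop (275,330)) with no contact force yet. I continue down in small steps.

Emit:
play_rows:
  rows:
    - [[0,0,0],[0,0,0.8],1]
    - [[0,0,0],[0,0,0.8],1]
    - [[0,0,0],[0,0,0.7],1]
    - [[0,0,0],[0,0,0.6],1]
    - [[0,0,0],[0,0,0],1]
    - [[0,0,0],[0,0,0],1]

```text
t: 11.38
tcp_pos: [0.425, 0.0741, 0.3012]
tool_rot: [0.7, 0.68, 0.151, 0.155]
force: [-0.3, 0.3, -1.3]
finger_gap: 0.224
gripper_force: 69.0
```

```bash
python3 - <<'E'
from h import *
lip((-13.5,0,-8.7))
E
```

```text
t 11.38 tcp [425.   74.1 301.2] lip [-12.77   0.08  -5.91] O [5.35 0.03 2.54] lean 24.99 roll 0.08 yaw -1.64 F [-0.35  0.34 -1.27] T [ 0.    0.3  -0.01] gap 0.224
tool shift [-0.08 -1.84  2.22]
bore axes x,y,z per mm in tool: [[0.003, 0.906, 0.423], [1.0, -0.002, -0.001], [-0.0, 0.423, -0.906]]
```

Emit:
play_rows:
  rows:
    - [[0,0,0],[0,-0.7,0.3],1]
    - [[0,0,0],[0,-0.7,0.3],1]
    - [[0,0,0],[0,-0.6,0.2],1]
    - [[0,0,0],[0,0,0],1]
    - [[0,0,0],[0,0,0],1]

```text
t: 11.8
tcp_pos: [0.4235, 0.0742, 0.2997]
tool_rot: [0.7, 0.68, 0.151, 0.155]
force: [0.1, -0.5, -1.2]
finger_gap: 0.224
gripper_force: 69.0
```

```bash
python3 - <<'E'
from h import *
lip((-14.5,0,-8.8))
E
```

```text
t 11.8 tcp [423.5  74.2 299.7] lip [-14.29   0.09  -7.47] O [3.83 0.05 0.98] lean 25.0 roll 0.08 yaw -1.64 F [ 0.1  -0.5  -1.18] T [-0.    0.28  0.06] gap 0.224
tool shift [-0.09 -0.75  1.12]
bore axes x,y,z per mm in tool: [[0.003, 0.906, 0.423], [1.0, -0.002, -0.001], [-0.0, 0.423, -0.906]]
```

Emit:
play_rows:
  rows:
    - [[0,0,0],[0,-0.2,0.5],1]
    - [[0,0,0],[0,-0.2,0.5],1]
    - [[0,0,0],[0,-0.2,0.4],1]
    - [[0,0,0],[0,0,0],1]
    - [[0,0,0],[0,0,0],1]

```text
t: 12.22
tcp_pos: [0.4236, 0.0743, 0.2982]
tool_rot: [0.7, 0.68, 0.151, 0.155]
force: [0.2, 0.2, -0.8]
finger_gap: 0.217
gripper_force: 69.0
```

```bash
python3 - <<'E'
from h import *
lip((-18.9,0,-9))
E
```

```text
t 12.22 tcp [423.6  74.3 298.2] lip [-14.14   0.2   -8.97] O [ 3.99  0.15 -0.51] lean 25.0 roll 0.07 yaw -1.65 F [ 0.22  0.16 -0.77] T [0.2  0.24 0.18] gap 0.217
tool shift [-0.21 -4.33 -1.98]
bore axes x,y,z per mm in tool: [[0.003, 0.906, 0.423], [1.0, -0.002, -0.001], [-0.0, 0.423, -0.906]]
```

Emit:
play_rows:
  rows:
    - [[0,0,0],[0,-0.7,-0.3],1]
    - [[0,0,0],[0,-0.8,-0.4],1]
    - [[0,0,0],[0,-0.8,-0.4],1]
    - [[0,0,0],[0,0,0],1]
    - [[0,0,0],[0,0,0],1]

```text
t: 12.63
tcp_pos: [0.421, 0.0743, 0.2983]
tool_rot: [0.7, 0.68, 0.151, 0.155]
force: [-0.5, 1.2, -0.2]
finger_gap: 0.221
gripper_force: 68.9
```

```bash
python3 - <<'E'
from h import *
lip((-18.9,0,-9))
E
```

```text
t 12.63 tcp [421.   74.3 298.3] lip [-16.69   0.13  -8.85] O [ 1.44  0.09 -0.39] lean 25.01 roll 0.08 yaw -1.65 F [-0.54  1.19 -0.25] T [0.27 0.22 0.15] gap 0.221
tool shift [-0.14 -2.07 -0.8 ]
bore axes x,y,z per mm in tool: [[0.003, 0.906, 0.423], [1.0, -0.002, -0.001], [-0.0, 0.423, -0.906]]
```

Emit:
play_rows:
  rows:
    - [[0,0,0],[0.2,-0.5,-0.2],1]
    - [[0,0,0],[0.2,-0.5,-0.2],1]
    - [[0,0,0],[0,-0.4,-0.2],1]
    - [[0,0,0],[0,0,0],1]
    - [[0,0,0],[0,0,0],1]

```text
t: 13.05
tcp_pos: [0.4199, 0.0746, 0.2985]
tool_rot: [0.7, 0.68, 0.151, 0.156]
force: [2.6, 0.8, -1.3]
finger_gap: 0.222
gripper_force: 68.9
```

```bash
python3 - <<'E'
from h import *
lip((-18.9,0,-9))
E
```

```text
t 13.05 tcp [419.9  74.6 298.5] lip [-17.7    0.45  -8.66] O [ 0.42  0.4  -0.19] lean 25.07 roll 0.09 yaw -1.65 F [ 2.59  0.86 -1.32] T [ 0.34 -0.07  0.16] gap 0.222
tool shift [-0.45 -1.23 -0.2 ]
bore axes x,y,z per mm in tool: [[0.003, 0.906, 0.424], [1.0, -0.002, -0.001], [-0.0, 0.424, -0.906]]
```

Contact is at the bore wall: Fx is up with no vertical component, so the lip is under the catch. I update the bore centre by about +1.3 mm in x and +0.3 mm in y, then straighten about the lip in steps.

```bash
cat >> h.py <<'E'
c0=c0+E.T@np.array([1.3,.3,0])
def plan(th,lx,lz,n,ly=0.,roll=0.):
    s=sense(); M=R.from_quat(s["tool_rot"]).as_matrix(); p=s["tcp_pos"]*1e3
    t=np.radians(th); yb=np.array([0,1,0]); a=np.array([-np.sin(t),0,np.cos(t)]); b=np.array([np.cos(t),0,np.sin(t)])
    yaw=np.arctan2(M[1,1],M[0,1]); Z=R.from_euler('z',yaw-PY).as_matrix(); a,b,yb=Z@a,Z@b,Z@yb
    M2=E.T@np.c_[yb,b,-a]
    L=np.array([lx,ly,lz]); dest=c0+E.T@(L+20*b+G*a)
    rv=R.from_matrix(M.T@M2).as_rotvec()/n; lean0=np.degrees(np.arctan2(-(E@-M[:,2])[0],-M[2,2]))
    # path: lip interpolated, angle interpolated
    O=p+G*M[:,2]; L0=O-20*M[:,1]; L1=c0+E.T@L; pc,Mc=p,M
    for i in range(1,n+1):
        Mn=M@R.from_rotvec(rv*i).as_matrix(); pn=L0+(L1-L0)*i/n+20*Mn[:,1]-G*Mn[:,2]
        print("row",np.degrees(rv).round(2),"pre",(Mc.T@(pn-pc)).round(2)); pc,Mc=pn,Mn
E
python3 - <<'E'
from h import *
lip(); plan(20,-18.7,-9.2,3)
E
```

```text
t 13.05 tcp [419.9  74.6 298.5] lip [-19.     0.15  -8.66] O [-0.88  0.1  -0.19] lean 25.07 roll 0.09 yaw -1.65 F [ 2.59  0.86 -1.32] T [ 0.34 -0.07  0.16] gap 0.222
bore axes x,y,z per mm in tool: [[0.003, 0.906, 0.424], [1.0, -0.002, -0.001], [-0.0, 0.424, -0.906]]
row [ 1.69  0.01 -0.  ] pre [-0.06  2.9   0.84]
row [ 1.69  0.01 -0.  ] pre [-0.06  2.91  0.84]
row [ 1.69  0.01 -0.  ] pre [-0.06  2.91  0.84]
```

Emit:
play_rows:
  rows:
    - [[1.7,0,0],[0,2.9,0.84],1]
    - [[1.7,0,0],[0,2.9,0.84],1]
    - [[1.7,0,0],[0,2.9,0.84],1]
    - [[0,0,0],[0,0,0],1]
    - [[0,0,0],[0,0,0],1]

```text
t: 13.47
tcp_pos: [0.4286, 0.0744, 0.2992]
tool_rot: [0.706, 0.686, 0.12, 0.124]
force: [1.1, 1.3, -0.3]
finger_gap: 0.218
gripper_force: 69.0
```

```bash
python3 - <<'E'
from h import *
lip(); plan(14,-19.2,-9.5,4,.15)
E
```

```text
t 13.47 tcp [428.6  74.4 299.2] lip [-19.15   0.19  -9.68] O [-0.35  0.15 -2.86] lean 19.92 roll 0.07 yaw -1.63 F [ 1.02  1.28 -0.27] T [ 0.28 -0.17  0.14] gap 0.218
bore axes x,y,z per mm in tool: [[0.002, 0.94, 0.341], [1.0, -0.002, -0.001], [-0.0, 0.341, -0.94]]
row [ 1.48  0.01 -0.  ] pre [-0.02  2.53  0.5 ]
row [ 1.48  0.01 -0.  ] pre [-0.02  2.53  0.5 ]
row [ 1.48  0.01 -0.  ] pre [-0.02  2.53  0.5 ]
row [ 1.48  0.01 -0.  ] pre [-0.02  2.53  0.5 ]
```

Emit:
play_rows:
  rows:
    - [[1.5,0,0],[0.2,2.55,0.4],1]
    - [[1.5,0,0],[0,2.55,0.4],1]
    - [[1.5,0,0],[0,2.55,0.4],1]
    - [[1.5,0,0],[0,2.55,0.4],1]
    - [[0,0,0],[0,0,0],1]
    - [[0,0,0],[0,0,0],1]

```text
t: 13.97
tcp_pos: [0.4383, 0.0743, 0.3005]
tool_rot: [0.712, 0.692, 0.084, 0.087]
force: [1.4, 0.7, -1.5]
finger_gap: 0.219
gripper_force: 69.0
```

```bash
python3 - <<'E'
from h import *
lip(); plan(7,-19.7,-9.5,5,.4)
E
```

```text
t 13.97 tcp [438.3  74.3 300.5] lip [-19.94   0.34  -9.36] O [-0.53  0.29 -4.55] lean 13.91 roll 0.06 yaw -1.63 F [ 1.36  0.79 -1.54] T [ 0.23 -0.09  0.07] gap 0.219
bore axes x,y,z per mm in tool: [[0.002, 0.971, 0.24], [1.0, -0.002, -0.001], [-0.0, 0.24, -0.971]]
row [ 1.38  0.01 -0.  ] pre [0.   2.4  0.55]
row [ 1.38  0.01 -0.  ] pre [0.   2.4  0.55]
row [ 1.38  0.01 -0.  ] pre [0.   2.41 0.55]
row [ 1.38  0.01 -0.  ] pre [0.   2.41 0.55]
row [ 1.38  0.01 -0.  ] pre [0.   2.41 0.55]
```

Emit:
play_rows:
  rows:
    - [[1.4,0,0],[0.1,2.5,0.5],1]
    - [[1.4,0,0],[0,2.5,0.5],1]
    - [[1.4,0,0],[0,2.45,0.5],1]
    - [[1.4,0,0],[0,2.45,0.5],1]
    - [[1.4,0,0],[0,2.45,0.5],1]
    - [[0,0,0],[0,0,0],1]
    - [[0,0,0],[0,0,0],1]

```text
t: 14.55
tcp_pos: [0.4503, 0.074, 0.3002]
tool_rot: [0.716, 0.696, 0.041, 0.043]
force: [-0.6, 0.8, -1.9]
finger_gap: 0.225
gripper_force: 69.0
```

```bash
python3 - <<'E'
from h import *
lip(); plan(0,-20,-9.5,5,.4)
E
```

```text
t 14.55 tcp [450.3  74.  300.2] lip [-20.22   0.37  -9.41] O [-0.36  0.33 -7.02] lean 6.85 roll 0.05 yaw -1.63 F [-0.61  0.75 -1.94] T [ 0.01  0.06 -0.04] gap 0.225
bore axes x,y,z per mm in tool: [[0.002, 0.993, 0.119], [1.0, -0.002, -0.001], [-0.001, 0.119, -0.993]]
row [ 1.37  0.01 -0.  ] pre [-0.01  2.38  0.53]
row [ 1.37  0.01 -0.  ] pre [-0.01  2.38  0.53]
row [ 1.37  0.01 -0.  ] pre [-0.01  2.38  0.53]
row [ 1.37  0.01 -0.  ] pre [-0.01  2.38  0.53]
row [ 1.37  0.01 -0.  ] pre [-0.01  2.39  0.53]
```

Emit:
play_rows:
  rows:
    - [[1.4,0,0],[0,2.4,0.5],1]
    - [[1.4,0,0],[0,2.4,0.5],1]
    - [[1.4,0,0],[0,2.35,0.5],1]
    - [[1.4,0,0],[0,2.35,0.5],1]
    - [[1.3,0,0],[0,2.3,0.5],1]
    - [[0,0,0],[0,0,0],1]
    - [[0,0,0],[0,0,0],1]

```text
t: 15.13
tcp_pos: [0.4622, 0.0738, 0.2986]
tool_rot: [0.717, 0.697, -0.0, -0.0]
force: [0.3, 0.3, -1.7]
finger_gap: 0.223
gripper_force: 69.0
```

```bash
python3 - <<'E'
from h import *
lip(); plan(0,-20,-9.5,1,.4)
E
```

```text
t 15.13 tcp [462.2  73.8 298.6] lip [-20.28   0.6   -9.24] O [-0.28  0.55 -9.26] lean -0.05 roll 0.01 yaw -1.64 F [ 0.29  0.31 -1.65] T [ 0.2   0.23 -0.01] gap 0.223
bore axes x,y,z per mm in tool: [[0.002, 1.0, -0.001], [1.0, -0.002, -0.0], [-0.0, -0.001, -1.0]]
row [-0.05  0.01  0.  ] pre [-0.22  0.2   0.24]
```

Emit:
play_rows:
  rows:
    - [[0,0,0],[0,0,1.5],1]
    - [[0,0,0],[0,0,1.5],1]
    - [[0,0,0],[0,0,1.5],1]
    - [[0,0,0],[0,0,1.5],1]
    - [[0,0,0],[0,0,0],1]
    - [[0,0,0],[0,0,0],1]

```text
t: 15.63
tcp_pos: [0.4624, 0.0738, 0.2927]
tool_rot: [0.717, 0.697, -0.001, -0.001]
force: [-2.5, 1.3, -2.0]
finger_gap: 0.218
gripper_force: 69.0
```

```bash
python3 - <<'E'
from h import *
lip()
E
```

```text
t 15.63 tcp [462.4  73.8 292.7] lip [-20.16   0.6  -15.19] O [ -0.16   0.55 -15.23] lean -0.11 roll 0.01 yaw -1.65 F [-2.57  1.28 -1.99] T [ 0.32  0.64 -0.05] gap 0.218
bore axes x,y,z per mm in tool: [[0.003, 1.0, -0.002], [1.0, -0.003, -0.0], [-0.0, -0.002, -1.0]]
```

Emit:
play_rows:
  rows:
    - [[0,0,0],[0.25,-0.4,0],1]
    - [[0,0,0],[0,0,1.5],1]
    - [[0,0,0],[0,0,1.5],1]
    - [[0,0,0],[0,0,1.5],1]
    - [[0,0,0],[0,0,1.5],1]
    - [[0,0,0],[0,0,0],1]
    - [[0,0,0],[0,0,0],1]

```text
t: 16.22
tcp_pos: [0.4625, 0.074, 0.2867]
tool_rot: [0.717, 0.697, -0.0, -0.0]
force: [-3.5, 1.4, -2.1]
finger_gap: 0.219
gripper_force: 68.9
```

```bash
python3 - <<'E'
from h import *
lip()
E
```

```text
t 16.22 tcp [462.5  74.  286.7] lip [-20.03   0.72 -21.13] O [ -0.03   0.67 -21.15] lean -0.06 roll 0.02 yaw -1.65 F [-3.51  1.34 -2.1 ] T [0.27 0.83 0.03] gap 0.219
bore axes x,y,z per mm in tool: [[0.003, 1.0, -0.001], [1.0, -0.003, -0.0], [-0.0, -0.001, -1.0]]
```

Emit:
play_rows:
  rows:
    - [[0,0,0],[0.2,-0.4,0],1]
    - [[0,0,0],[0,-0.4,0],1]
    - [[0,0,0],[0,0,0],1]
    - [[0,0,0],[0,0,0],1]

```text
t: 16.55
tcp_pos: [0.4623, 0.0741, 0.2872]
tool_rot: [0.717, 0.697, 0.0, 0.0]
force: [-2.6, 0.2, -2.8]
finger_gap: 0.224
gripper_force: 69.0
```

```bash
python3 - <<'E'
from h import *
lip()
E
```

```text
t 16.55 tcp [462.3  74.1 287.2] lip [-20.05   0.84 -20.7 ] O [ -0.05   0.79 -20.69] lean 0.04 roll 0.03 yaw -1.65 F [-2.64  0.18 -2.78] T [0.15 0.6  0.05] gap 0.224
bore axes x,y,z per mm in tool: [[0.003, 1.0, 0.001], [1.0, -0.003, -0.001], [-0.001, 0.001, -1.0]]
```

Emit:
play_rows:
  rows:
    - [[0,0,0],[0,-0.4,0],1]
    - [[0,0,0],[0,-0.4,0],1]
    - [[0,0,0],[0,0,0],1]
    - [[0,0,0],[0,0,0],1]

```text
t: 16.88
tcp_pos: [0.462, 0.0741, 0.2875]
tool_rot: [0.717, 0.697, 0.001, 0.001]
force: [-0.2, -0.2, -1.7]
finger_gap: 0.223
gripper_force: 69.0
```

```bash
python3 - <<'E'
from h import *
lip()
E
```

```text
t 16.88 tcp [462.   74.1 287.5] lip [-20.22   0.81 -20.45] O [ -0.22   0.75 -20.41] lean 0.12 roll 0.03 yaw -1.65 F [-0.24 -0.16 -1.74] T [0.17 0.12 0.  ] gap 0.223
bore axes x,y,z per mm in tool: [[0.003, 1.0, 0.002], [1.0, -0.003, -0.001], [-0.001, 0.002, -1.0]]
```

Emit:
play_rows:
  rows:
    - [[0,0,0],[0,0,2],1]
    - [[0,0,0],[0,0,2],1]
    - [[0,0,0],[0,0,2],1]
    - [[0,0,0],[0,0,2],1]
    - [[0,0,0],[0,0,0],1]
    - [[0,0,0],[0,0,0],1]

```text
t: 17.38
tcp_pos: [0.4614, 0.0742, 0.279]
tool_rot: [0.717, 0.697, -0.0, 0.0]
force: [0.8, -0.3, -0.7]
finger_gap: 0.222
gripper_force: 69.0
```

```bash
python3 - <<'E'
from h import *
lip()
E
```

```text
t 17.38 tcp [461.4  74.2 279. ] lip [-20.96   0.87 -28.89] O [ -0.96   0.82 -28.89] lean 0.01 roll 0.03 yaw -1.65 F [ 0.78 -0.28 -0.73] T [-0.   -0.04  0.02] gap 0.222
bore axes x,y,z per mm in tool: [[0.003, 1.0, 0.0], [1.0, -0.003, -0.0], [-0.0, 0.0, -1.0]]
```

Forces are near zero and the pusher is sliding freely. I continue down.

Emit:
play_rows:
  rows:
    - [[0,0,0],[0,0.3,2],1]
    - [[0,0,0],[0,0,2.5],1]
    - [[0,0,0],[0,0,2.5],1]
    - [[0,0,0],[0,0,2.5],1]
    - [[0,0,0],[0,0,2.5],1]
    - [[0,0,0],[0,0,0],1]
    - [[0,0,0],[0,0,0],1]

```text
t: 17.97
tcp_pos: [0.4614, 0.0742, 0.2669]
tool_rot: [0.717, 0.697, -0.0, -0.0]
force: [-0.7, 1.0, -0.1]
finger_gap: 0.217
gripper_force: 69.0
```

```bash
python3 - <<'E'
from h import *
lip()
E
```

```text
t 17.97 tcp [461.4  74.2 266.9] lip [-21.09   0.92 -41.  ] O [ -1.09   0.87 -41.01] lean -0.03 roll 0.02 yaw -1.65 F [-0.69  0.97 -0.07] T [0.03 0.05 0.06] gap 0.217
bore axes x,y,z per mm in tool: [[0.003, 1.0, -0.001], [1.0, -0.003, -0.0], [-0.0, -0.001, -1.0]]
```

Emit:
play_rows:
  rows:
    - [[0,0,0],[0,0,2.5],1]
    - [[0,0,0],[0,0,2.5],1]
    - [[0,0,0],[0,0,2.5],1]
    - [[0,0,0],[0,0,2.5],1]
    - [[0,0,0],[0,0,2],1]
    - [[0,0,0],[0,0,0],1]
    - [[0,0,0],[0,0,0],1]

```text
t: 18.55
tcp_pos: [0.4614, 0.0742, 0.255]
tool_rot: [0.717, 0.697, -0.0, -0.0]
force: [0.4, -0.6, -1.1]
finger_gap: 0.221
gripper_force: 69.0
```

```bash
python3 - <<'E'
from h import *
lip()
E
```

```text
t 18.55 tcp [461.4  74.2 255. ] lip [-21.03   0.93 -52.93] O [ -1.03   0.88 -52.93] lean -0.02 roll 0.02 yaw -1.65 F [ 0.42 -0.61 -1.13] T [ 0.02  0.04 -0.04] gap 0.221
bore axes x,y,z per mm in tool: [[0.003, 1.0, -0.0], [1.0, -0.003, -0.0], [-0.0, -0.0, -1.0]]
```

Emit:
play_rows:
  rows:
    - [[0,0,0],[0,0,2.5],1]
    - [[0,0,0],[0,0,2.5],1]
    - [[0,0,0],[0,0,2.5],1]
    - [[0,0,0],[0,0,2],1]
    - [[0,0,0],[0,0,1],1]
    - [[0,0,0],[0,0,0],1]
    - [[0,0,0],[0,0,0],1]

```text
t: 19.13
tcp_pos: [0.4615, 0.0742, 0.2445]
tool_rot: [0.717, 0.697, -0.0, 0.0]
force: [0.1, 0.3, -2.6]
finger_gap: 0.224
gripper_force: 69.0
```

```bash
python3 - <<'E'
from h import *
lip()
E
```

```text
t 19.13 tcp [461.5  74.2 244.5] lip [-20.95   0.91 -63.35] O [ -0.95   0.86 -63.36] lean -0.01 roll 0.02 yaw -1.65 F [ 0.1   0.27 -2.58] T [-0.03 -0.01 -0.02] gap 0.224
bore axes x,y,z per mm in tool: [[0.003, 1.0, -0.0], [1.0, -0.003, -0.0], [-0.0, -0.0, -1.0]]
```

Next I press the pin: 5 mm now, then small steps.

Emit:
play_rows:
  rows:
    - [[0,0,0],[0,0,1],1]
    - [[0,0,0],[0,0,1],1]
    - [[0,0,0],[0,0,1],1]
    - [[0,0,0],[0,0,1],1]
    - [[0,0,0],[0,0,1],1]
    - [[0,0,0],[0,0,0],1]
    - [[0,0,0],[0,0,0],1]

```text
t: 19.72
tcp_pos: [0.4617, 0.0742, 0.2396]
tool_rot: [0.717, 0.697, -0.0, 0.0]
force: [-0.1, 0.3, 0.3]
finger_gap: 0.221
gripper_force: 69.4
```

```bash
python3 - <<'E'
from h import *
lip()
E
```

```text
t 19.72 tcp [461.7  74.2 239.6] lip [-20.73   0.91 -68.26] O [ -0.73   0.86 -68.26] lean 0.02 roll 0.02 yaw -1.65 F [-0.13  0.31  0.34] T [ 0.01 -0.05  0.03] gap 0.221
bore axes x,y,z per mm in tool: [[0.003, 1.0, 0.0], [1.0, -0.003, -0.0], [-0.0, 0.0, -1.0]]
```

Emit:
play_rows:
  rows:
    - [[0,0,0],[0,0,1],1]
    - [[0,0,0],[0,0,1],1]
    - [[0,0,0],[0,0,0.7],1]
    - [[0,0,0],[0,0,0],1]
    - [[0,0,0],[0,0,0],1]

```text
t: 20.13
tcp_pos: [0.4617, 0.0742, 0.2369]
tool_rot: [0.717, 0.697, -0.0, 0.0]
force: [0.4, 0.6, -0.3]
finger_gap: 0.22
gripper_force: 69.4
```

```bash
python3 - <<'E'
from h import *
lip()
E
```

```text
t 20.13 tcp [461.7  74.2 236.9] lip [-20.71   0.91 -71.05] O [ -0.71   0.86 -71.05] lean 0.02 roll 0.02 yaw -1.65 F [ 0.38  0.63 -0.25] T [-0.04 -0.1  -0.01] gap 0.22
bore axes x,y,z per mm in tool: [[0.003, 1.0, 0.0], [1.0, -0.003, -0.0], [-0.0, 0.0, -1.0]]
```

Emit:
play_rows:
  rows:
    - [[0,0,0],[0,0,0.4],1]
    - [[0,0,0],[0,0,0.4],1]
    - [[0,0,0],[0,0,0],1]
    - [[0,0,0],[0,0,0],1]

```text
t: 20.47
tcp_pos: [0.4617, 0.0742, 0.2362]
tool_rot: [0.717, 0.697, -0.0, 0.0]
force: [0.4, 0.6, 0.7]
finger_gap: 0.221
gripper_force: 69.6
```

Emit:
play_rows:
  rows:
    - [[0,0,0],[0,0,0.4],1]
    - [[0,0,0],[0,0,0],1]
    - [[0,0,0],[0,0,0],1]

```text
t: 20.72
tcp_pos: [0.4617, 0.0742, 0.2361]
tool_rot: [0.717, 0.697, 0.0, 0.0]
force: [-1.2, 0.2, 5.2]
finger_gap: 0.225
gripper_force: 70.0
```

```bash
python3 - <<'E'
from h import *
lip()
E
```

```text
t 20.72 tcp [461.7  74.2 236.1] lip [-20.67   0.91 -71.76] O [ -0.67   0.85 -71.75] lean 0.03 roll 0.02 yaw -1.65 F [-1.21  0.18  5.16] T [0.   0.13 0.01] gap 0.225
bore axes x,y,z per mm in tool: [[0.003, 1.0, 0.001], [1.0, -0.003, -0.0], [-0.0, 0.001, -1.0]]
```

The flange is seated: the descent stopped at 71.8 mm and Fz jumped to 5 N. I release and retreat.

Emit:
play_rows:
  rows:
    - [[0,0,0],[0,0,0],0.7]
    - [[0,0,0],[0,0,0],0.55]
    - [[0,0,0],[0,0,0],0.45]
    - [[0,0,0],[0,0,0],0.45]
    - [[0,0,0],[0,0,0],0.45]
    - [[0,0,0],[0,0,0],0.45]

```text
t: 21.22
tcp_pos: [0.4614, 0.0742, 0.2356]
tool_rot: [0.717, 0.697, -0.0, -0.0]
force: [-1.4, -0.7, 0.0]
finger_gap: 0.549
gripper_force: 0.0
```

Emit:
play_rows:
  rows:
    - [[0,0,0],[0,0,-2],0.45]
    - [[0,0,0],[0,0,-5],0.45]
    - [[0,0,0],[0,0,-10],0.45]
    - [[0,0,0],[0,0,-20],0.45]
    - [[0,0,0],[0,0,-25],0.45]
    - [[0,0,0],[0,0,-25],0.45]
    - [[0,0,0],[0,0,-20],0.45]
    - [[0,0,0],[0,0,-10],0.45]
    - [[0,0,0],[0,0,0],0.45]
    - [[0,0,0],[0,0,0],0.45]

```text
t: 22.05
tcp_pos: [0.4616, 0.0742, 0.3533]
tool_rot: [0.717, 0.697, 0.0, 0.001]
force: [-0.1, 0.3, -0.9]
finger_gap: 0.546
gripper_force: 0.0
```

```bash
python3 - <<'E'
from h import *
lip()
C,I,D=snap("wrist","w9"); P=cloud(C,D); C3,I3,D3=snap("side","s9"); Q=cloud(C3,D3)
for n,X,d in (("w",P,D),("s",Q,D3)):
    r=np.hypot(X[...,0]-.4625,X[...,1]-.0735); 
    m=(d>0)&(r<.03)&(X[...,2]>.205)&(X[...,2]<.235); print(n,"flange z",m.sum(),np.percentile(X[m][:,2],[10,50,90]) if m.any() else 0)
    m=(d>0)&(r>.030)&(r<.045)&(X[...,0]>.48)&(abs(X[...,1]-.0725)<.006)&(X[...,2]>.2); print("tongue",m.sum(),np.median(X[m],0) if m.any() else 0)
    m=(d>0)&(r<.015)&(X[...,2]>.236)&(X[...,2]<.26); print("block top",np.median(X[m],0) if m.any() else 0)
cv2.imwrite("pics/f.png",np.hstack([cv2.imread("pics/w9.png")[60:460,120:520],cv2.resize(cv2.imread("pics/s9.png")[210:310,260:360],(400,400))]))
E
```

```text
t 22.05 tcp [461.6  74.2 353.3] lip [-20.73   0.96  45.37] O [-0.73  0.91 45.4 ] lean 0.09 roll 0.03 yaw -1.65 F [-0.07  0.3  -0.89] T [0.02 0.02 0.01] gap 0.546
bore axes x,y,z per mm in tool: [[0.003, 1.0, 0.002], [1.0, -0.003, -0.0], [-0.0, 0.002, -1.0]]
w flange z 2161 [0.21319384 0.21468482 0.21582416]
tongue 1531 [0.50284581 0.07355623 0.39162222]
block top [0.46144089 0.07421926 0.24446857]
s flange z 464 [0.21054849 0.21549844 0.2261798 ]
tongue 109 [0.50154845 0.07552086 0.38958399]
block top [0.46067892 0.0751255  0.24485021]
```

View pics/f.png

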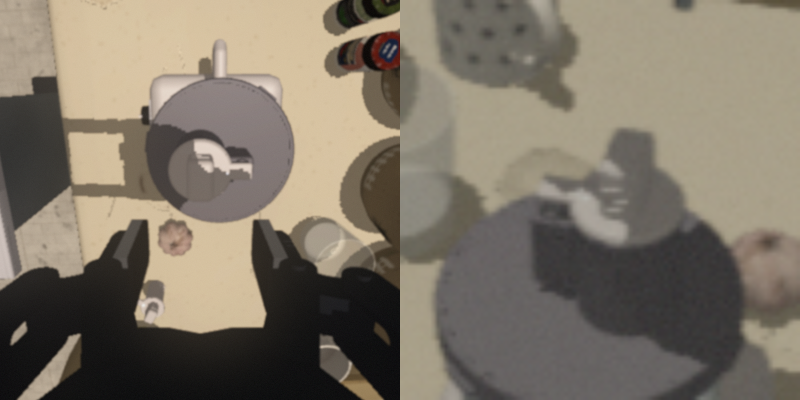

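The flange top is at z = 0.2147, which is the rim plus 5 mm. The block top at 0.2445 agrees, the tongue lies over the pin housing, and the gripper is clear.

```bash
python3 -c "
from station import *
print(sign_off())"
```

```text
the job is handed in; nothing more can be done
None
```

The job is handed in: the larger pusher was hooked under the catch, straightened and slid fully home, with its flange on the rim and its tongue over the safety pin. I let go and moved clear at about 22 s; the pin itself can't be read directly, so I judged it pressed from the flange height.

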